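Close the vent and run the gauge-test pump up by one turn

ROBOT

A 6-joint arm with a two-finger parallel gripper is mounted at the origin on the work surface. World frame = base frame: x ahead of the robot, y to its left, z up, the work surface at z = 0. Lengths are in m, angles in rad, forces in N, time in s.
With the tool pointing down it reaches from about 0.425 to 0.95 m from the base axis. Payload 14.7 kg.
Tool frame: the origin (TCP) lies where the fingers leave the gripper's body, on its centre line; the fingertips stand 73 mm ahead of it and the grasp point (between the pads) lies 54 mm ahead of it (tip_reach is the distance from the TCP to the fingertips, in m); z points along the fingers, y is the direction in which the jaws open and shut (so a half turn about z gives the same grasp; the last joint's range is limited). The gripper opens to 85 mm and grips with 20 to 120 N. Pads are 22 mm wide; open, the fingers measure 114 mm over their backs; the gripper's body (76 mm by 85 mm) begins 54 mm behind the grasp point. The pads swing forward as they close: fully open they stand 13 mm farther back than shut.
Start: joints at [1.174, 0.48, 1.596, -0, 1.065, -0.047], TCP at [0.223, 0.611, 0.304] pointing down, gripper open.
Joint ranges: [-2.75, 2.75], [-0.82, 2.05], [0.23, 2.67], [-1.56, 4.7], [0.09, 2.69], [-2.92, 2.92]. Speed limits (rad/s): [1.89, 1.89, 2.39, 3.01, 3.01, 3.01].

INTERFACE

Orientations are given as a unit quaternion [x, y, z, w].
In Python, from bench import state, camera, sign_off, tip_reach gives the robot as it stands.
- The arm moves only by the shell command python3 -m creep 'ROWS' [FORCE]. ROWS is JSON, a list of rows, each an object of numbers: "x", "y", "z": the shift along the tool's x, y, z in m; "roll": the turn about the tool's z in degrees; "gripper": the closure, from 0 (fully open) to 1 (shut). In form: [{"x": .., "y": .., "z": .., "roll": .., "gripper": ..}, ...]. A call has 1 to 10 rows; each row shifts and turns the pose as measured when the row begins, along the tool's axes as they then stand; what a row does not reach is not made up. A row lasts 1/10 s, in which the tool goes at most 50 mm and 8.59 degrees, less where a joint would pass 70% of its speed; a pose out of reach is approached as far as the arm can. A call with a gripper value outside its range is refused whole. The fingers move at their own pace and stop on an object; FORCE is the grip in N (left out, the last holds). Time passes only in rows, so rows that do not move let the fingers close. It gives the time, the measured TCP pose, the force and the opening at its end, in the units of the state.
- state(): the state, without advancing time (a new reading comes with each control period).
- camera(name): name is "scene" or "top" or "wrist"; returns a dict with "pixels" (480x640x3 uint8, red, green, blue), "intrinsics" (3x3 intrinsics, pixels), "dist_coeffs" ([k1, k2, p1, p2, k3] as OpenCV has them; the pictures are not rectified), "xyz" and "orientation" of the camera in the world. Camera axes: x right, y up, looking along -z (the intrinsics and any distortion apply to the point x, -y, -z); pixel columns grow to the right and rows downward; lengths in m; the calibration is good to about 2 mm. A picture is of the moment at which its call begins. There is no depth.
- sign_off(): hands the job in, once; it reports no verdict.
The state is a dict: "time": time; "joints": joint angles; "dq": joint speeds; "joint_torque": joint torques, N m; "tcp_pos": TCP position; "tool_rot": TCP orientation; "contact_force": force on the tool from outside, world axes, zero at the start; "ft_torque": the same for the moment, N m; "opening": finger opening in m.
Only numpy, scipy, OpenCV 4.12 (cv2) and the standard library are available. Lean on these libraries where they do the work, as an engineer would, in place of code of your own. Each camera call takes 0.05 s, during which the arm holds its last target. There are 200 camera calls.

TASK

Get the gauge-test pump ready: first push the lever of the vent valve clockwise (seen from above) until it is fully closed against its stop. Then push the pump's hand wheel round clockwise by its upright handle through exactly one full turn, so that the handle ends just where it started. Only push, gently, with the fingers: do not grip or squeeze anything, and leave the loose things on the bench where they are.

Things in the scene. Friction and masses are not known exactly. Their poses are not given: they have to be found in the camera images.
- wheel (a joint): turn angle (rad) of the pump's hand wheel: a dark three-spoked steel wheel, rim 145 mm across and 13 mm thick, lying level on a round aluminium pump body (flange 110 mm across, body 80 mm) with its top at 120 mm above the bench. Grows clockwise seen from above. Its value at the start differs from run to run (-2.4 to 2.4); one clockwise turn adds 6.283. Stiff: about 2.5 N at the handle moves it, and it stays where it is left.
- grip: the upright black handle on the wheel's rim: a free-spinning round grip, 21 mm across, 50 mm tall, its axis 62 mm from the wheel's axis. Origin at the centre of its foot, 120 mm above the bench, level with the top of the rim and hub; its top is 170 mm above the bench. Its own x and y axes mean nothing, as it spins.
- grip_mid (a point): centre of that upright handle, half-way up, 145 mm above the bench
- wheel_axis (a point): point on the hand wheel's upright axis, 120 mm above the bench at the top of the hub; fixed during a run. Nothing but the handle stands above it on the wheel.
- lever (a joint): turn angle (rad) of the vent valve's lever: 0 fully open, 1.571 fully closed at a hard stop; starts between 0 and 0.3; grows clockwise seen from above. About 2 N at its knob moves it and it stays where it is left. The valve is a brass block on a dark square pedestal (90 mm square foot); the lever is a level steel bar, 14 mm wide, its top face 116 mm above the bench.
- lever_knob (a point): middle of the upright black knob at the lever's free end: 20 mm across, 38 mm tall, from 118 to 156 mm above the bench (this point at 137 mm), its axis 65 mm from the lever's axis
- knob: that same black knob of the lever, which spins freely (its x and y axes mean nothing); origin at the centre of its foot, 118 mm above the bench
- lever_axis (a point): point on the valve lever's upright axis, at the height of the knob's middle (137 mm above the bench; the lever's hub ends at 118 mm); fixed during a run
- fitting_small: loose brass hex fitting, 33 mm across, 34 mm tall, standing on the bench; origin under its centre. Leave alone.
- fitting_large: loose brass hex fitting, 41 mm across, 34 mm tall, standing on the bench; origin under its centre. Leave alone.
- spare_gauge: loose dial gauge lying on its back, 68 mm across, 28 mm tall; origin under the dial's centre. Leave alone.
- spanner: loose steel spanner lying on the bench, 170 mm long; origin under its middle. Leave alone.
- bottle: white plastic bottle, 52 mm across, 130 mm tall; origin under its centre. Leave alone.
- screwdriver: screwdriver lying on the bench; origin under its middle. Leave alone.
- tray: grey open parts tray, 130 x 100 x 35 mm; origin under its centre. Leave alone.
Things that resemble listed ones, but are neither listed nor needed, are in the scene too. Leave any green or yellow look-alike of the part that bears wheel alone.

How it is judged:
On the way, in this order (a step that is already met when the one before it is completed fails the run):
1. the vent lever is pushed fully closed (value of joint lever above 1.4 rad), for 0.2 s.
2. the wheel is on its way round, its handle pushed by the fingers, more than a quarter turn from its start (distance of grip_mid from where it was at the start of the episode above 0.09 m and contact force between the fingers and grip above 0.3 N).
At the end, for the whole second after the job is handed in: The lever is closed (above 1.4 rad of 1.571); the hand wheel has made one clockwise turn and rests with its handle within 10.5 mm (about 10 degrees) of where it started; neither half-way, turned the other way, nor two turns (value of joint lever above 1.4 rad and distance of grip_mid from where it was at the start of the episode below 0.0105 m and value of joint wheel between 3.2 and 9.3 rad and velocity of joint wheel between -0.05 and 0.05 rad/s); the robot touches nothing.
It fails at once if the wheel is turned before the vent is closed (distance of grip_mid from where it was at the start of the episode above 0.025 m and value of joint lever below 1.2 rad).
It fails at once if the wheel's handle is gripped, squeezed or struck (over 35 N) (contact force between the fingers and grip above 35 N).
It fails at once if the lever's knob is gripped, squeezed or struck (over 35 N) (contact force between the fingers and knob above 35 N).
It fails at once if a loose bystander is moved more than 20 mm, lifted or tipped (distance of any of fitting_small, fitting_large, spare_gauge, spanner, bottle, screwdriver, tray from where it was at the start of the episode above 0.02 m or angle between bottle's own z axis and vertical above 0.4 rad).
It also fails if it takes over 70 s, if anything falls off the work surface, if the arm or the gripper's body presses on something with over 40 N, if the wrist force passes 120 N, or if a joint passes its speed limit or range.

## Working session

There is one attempt and no reset: what is moved stays moved. The work goes in short steps, Python scripts to look and compute and a shell command to move; the robot and the scene stay as the last step left them, time stands still between calls to the robot, and variables do not carry over. Pictures are saved under pics/ and viewed, about 8 in all and at most 12, crops included, and the job is handed in when it is done.

```bash
ls; mkdir -p pics; python3 - <<'E'
from bench import state,camera,tip_reach
import cv2
s=state();print(s,tip_reach if not callable(tip_reach) else tip_reach())
for n in("scene","top"):
    c=camera(n);cv2.imwrite(f"pics/{n}0.png",c["pixels"][:,:,::-1]);print(n,c["intrinsics"],c["dist_coeffs"],c["xyz"],c["orientation"])
E
```

```text
pics
{'time': 0.0, 'joints': array([ 1.17442183e+00,  4.80808843e-01,  1.59689933e+00, -2.05290332e-05,
        1.06506887e+00, -4.66319264e-02]), 'dq': array([-0.00194948, -0.00034849,  0.00013902,  0.00040039,  0.00048848,
       -0.00012843]), 'joint_torque': array([ 8.80874122e-04, -9.50673652e+01, -4.30194068e+01, -3.20415847e-05,
        1.22224947e-02, -1.88204439e-05]), 'tcp_pos': array([0.22260354, 0.61034278, 0.30327776]), 'tool_rot': array([ 1.73976456e-01,  9.84749634e-01, -5.79698557e-04, -1.21345661e-04]), 'contact_force': array([ 0.30324971, -0.48607463, -0.28358038]), 'ft_torque': array([0.00577267, 0.03814115, 0.01522875]), 'opening': 0.08530742937280447} 0.0726
scene [[504.94545475   0.         315.40752742]
 [  0.         504.94545475 239.85518386]
 [  0.           0.           1.        ]] [-0.01194039  0.          0.          0.          0.        ] [1.35682754 0.01842633 0.95119799] [0.25588478 0.2979487  0.71010035 0.58438604]
top [[588.01791288   0.         317.30645502]
 [  0.         588.01791288 240.38520003]
 [  0.           0.           1.        ]] [-0.05202598  0.          0.          0.          0.        ] [ 0.22481022 -0.11585357  1.6179423 ] [-0.05394976  0.06490694  0.7086866  -0.70045687]
```

View pics/top0.png

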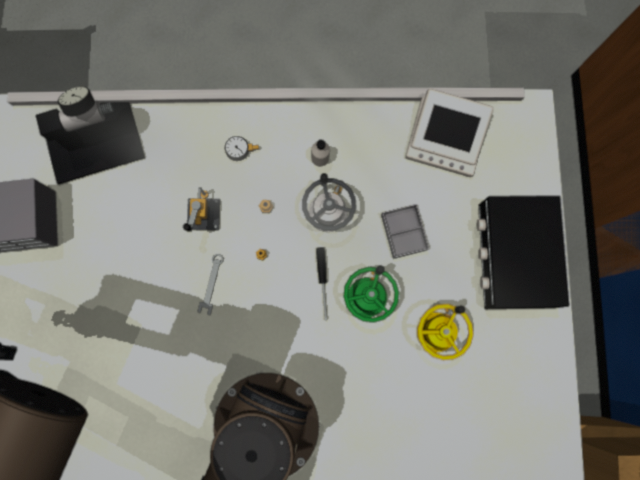

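View pics/scene0.png

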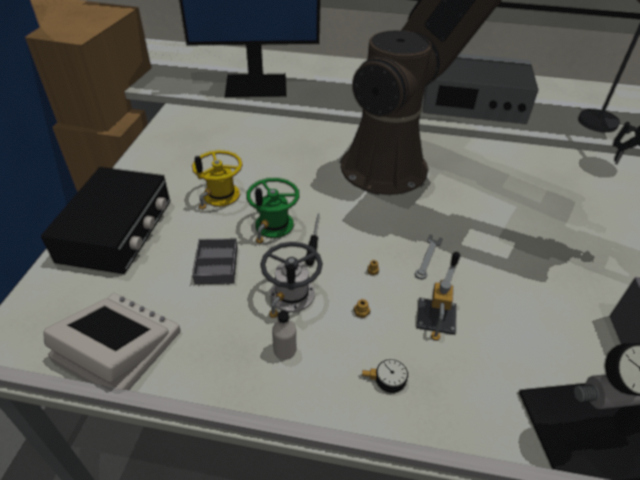

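Candidates for the wheel in the top view: the dark wheel at (329,205), a green one at (371,293) and a yellow one at (445,331). The dark steel one fits the description. The only lever valve is at (200,210), with its knob at about (188,227). Next is one close crop to check this.

```bash
cat > h.py <<'E'
import numpy as np,cv2
from scipy.spatial.transform import Rotation as R
def ray(c,uv):
    p=cv2.undistortPoints(np.array([[uv]],float),np.array(c["intrinsics"]),np.array(c["dist_coeffs"]))[0,0]
    return np.array(c["xyz"]),R.from_quat(c["orientation"]).apply([p[0],-p[1],-1])
def onz(c,uv,z):
    o,d=ray(c,uv);return o+d*(z-o[2])/d[2]
def proj(c,P):
    q=R.from_quat(c["orientation"]).inv().apply(np.array(P)-c["xyz"])*[1,-1,-1]
    return cv2.projectPoints(q[None],np.zeros(3),np.zeros(3),np.array(c["intrinsics"]),np.array(c["dist_coeffs"]))[0][0,0]
E
python3 - <<'E'
from bench import camera
from h import *
c=camera("top");im=np.ascontiguousarray(c["pixels"][:,:,::-1])
a=cv2.resize(im[130:260,170:370],None,fx=4,fy=4,interpolation=cv2.INTER_CUBIC);cv2.imwrite("pics/crop.png",a)
for n,uv,z in[("wheelaxis",(329,205),.12),("griptop",(324,179),.17),("knobtop",(188,227),.156),("lever axis",(201,207),.118),("bottle",(320,146),.13),("gauge",(236,148),.028),("fs",(262,254),.034),("fl",(265,206),.034),("spanner",(211,285),0),("sd",(321,280),.02),("tray",(405,231),.03)]:print(n,onz(c,uv,z).round(3))
E
```

```text
wheelaxis [ 0.573 -0.173  0.12 ]
griptop [ 0.629 -0.159  0.17 ]
knobtop [0.511 0.187 0.156]
lever axis [0.571 0.162 0.118]
bottle [ 0.73  -0.151  0.13 ]
gauge [0.761 0.083 0.028]
fs [0.458 0.009 0.034]
fl [0.591 0.001 0.034]
spanner [0.378 0.152 0.   ]
sd [ 0.387 -0.151  0.02 ]
tray [ 0.518 -0.384  0.03 ]
```

View pics/crop.png

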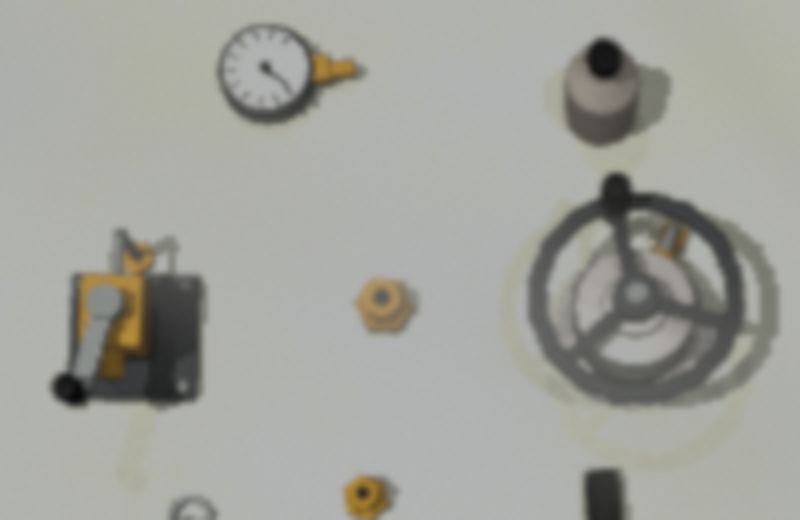

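The crop confirms it: the lever hub is at crop (104,300), full image (196,205), and its knob top at (68,388), full (187,227). The dark wheel's hub is at full (329,204) and its handle top at (324,176). The bottle stands behind the handle at (321,145). First I'll align the tool to the world axes and shut the fingers.

```bash
python3 -m creep '[{"roll":-5,"gripper":1},{"roll":-5,"gripper":1},{"roll":-5,"gripper":1},{"roll":-5,"gripper":1},{"gripper":1},{"gripper":1}]' 20; python3 - <<'E'
from bench import state,camera
from h import *
s=state();print(s["time"],s["tcp_pos"],R.from_quat(s["tool_rot"]).as_matrix().round(3))
c=camera("top")
for n,uv,z in[("wheelaxis",(329.3,204),.12),("griptop",(324,176),.17),("knobtop",(187,227),.156),("lever axis",(196,205),.118),("bottle",(321,144.5),.13)]:print(n,onz(c,uv,z).round(3))
E
```

```text
0.15 [0.22265463 0.61043899 0.30344604] [[-0.939  0.343 -0.   ]
 [ 0.343  0.939 -0.001]
 [ 0.    -0.001 -1.   ]]
wheelaxis [ 0.575 -0.173  0.12 ]
griptop [ 0.637 -0.159  0.17 ]
knobtop [0.511 0.189 0.156]
lever axis [0.577 0.175 0.118]
bottle [ 0.735 -0.154  0.13 ]validation failed for argument at $[0]...
```

```bash
python3 -m creep '[{"x":0,"y":0,"z":0,"roll":-5,"gripper":1},{"x":0,"y":0,"z":0,"roll":-5,"gripper":1},{"x":0,"y":0,"z":0,"roll":-5,"gripper":1},{"x":0,"y":0,"z":0,"roll":-5,"gripper":1},{"x":0,"y":0,"z":0,"roll":0,"gripper":1}]' 20; python3 - <<'E'
from bench import state,camera
from h import *
s=state();print(s["time"],s["tcp_pos"],R.from_quat(s["tool_rot"]).as_matrix().round(3))
E
```

```text
time: 0.7
tcp_pos: [0.2225, 0.61, 0.3025]
tool_rot: [-0.006, 1.0, -0.001, -0.001]
contact_force: [0.7, -0.1, 0.3]
opening: 0.0124
0.7 [0.22245906 0.60998737 0.30249108] [[-1.    -0.012 -0.001]
 [-0.012  1.    -0.002]
 [ 0.001 -0.002 -1.   ]]
```

```bash
python3 -m creep '[{"x":-0.025,"y":-0.042,"z":0,"roll":0,"gripper":1},{"x":-0.025,"y":-0.042,"z":0,"roll":0,"gripper":1},{"x":-0.025,"y":-0.042,"z":0,"roll":0,"gripper":1},{"x":-0.025,"y":-0.042,"z":0,"roll":0,"gripper":1},{"x":-0.025,"y":-0.042,"z":0,"roll":0,"gripper":1},{"x":-0.025,"y":-0.042,"z":0,"roll":0,"gripper":1},{"x":-0.025,"y":-0.042,"z":0,"roll":0,"gripper":1},{"x":-0.025,"y":-0.042,"z":0,"roll":0,"gripper":1},{"x":-0.025,"y":-0.042,"z":0,"roll":0,"gripper":1},{"x":-0.025,"y":-0.042,"z":0,"roll":0,"gripper":1}]'; python3 - <<'E'
from bench import camera
from h import *
c=camera("wrist");cv2.imwrite("pics/w1.png",c["pixels"][:,:,::-1]);print(c["xyz"],c["orientation"])
for P in[(.511,.189,.156),(.573,.165,.118)]:print(proj(c,P))
E
```

```text
time: 1.7
tcp_pos: [0.4755, 0.1835, 0.3023]
tool_rot: [0.005, 1.0, 0.0, 0.001]
contact_force: [1.0, 1.1, -0.1]
opening: 0.0001
[0.4091577  0.18440452 0.37275053] [-0.0938401  -0.09375981  0.69755459  0.70414539]
[327.78731873 300.80215816]
[296.91550103 351.70786786]
```

View pics/w1.png

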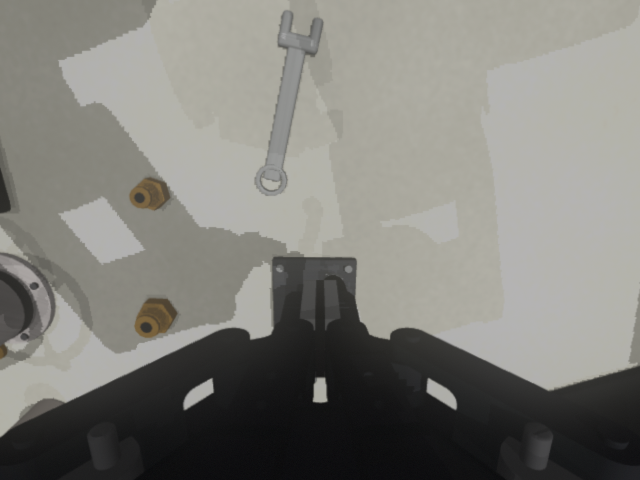

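The wrist view shows the valve foot at (315,290), with the lever knob hidden behind the fingers at about (330,285), as predicted. I'll move to the knob's −y side and go down to tip height 0.13.

```bash
python3 -m creep '[{"x":-0.009,"y":-0.014,"z":0,"roll":0,"gripper":1},{"x":-0.009,"y":-0.014,"z":0,"roll":0,"gripper":1},{"x":-0.009,"y":-0.014,"z":0,"roll":0.7,"gripper":1},{"x":0,"y":0,"z":0.02,"roll":0.6,"gripper":1},{"x":0,"y":0,"z":0.02,"roll":0,"gripper":1},{"x":0,"y":0,"z":0.02,"roll":0,"gripper":1},{"x":0,"y":0,"z":0.02,"roll":0,"gripper":1},{"x":0,"y":0,"z":0.015,"roll":0,"gripper":1}]'; python3 - <<'E'
from bench import camera
from h import *
c=camera("wrist");cv2.imwrite("pics/w2.png",c["pixels"][:,:,::-1])
for P in[(.511,.189,.156),(.573,.165,.118)]:print(proj(c,P))
E
```

```text
time: 2.55
tcp_pos: [0.5103, 0.1293, 0.207]
tool_rot: [0.034, 0.999, -0.0, 0.005]
contact_force: [0.4, -0.5, -0.1]
opening: -0.0004
[479.16353963 314.36741417]
[395.49311029 390.11251136]
```

View pics/w2.png

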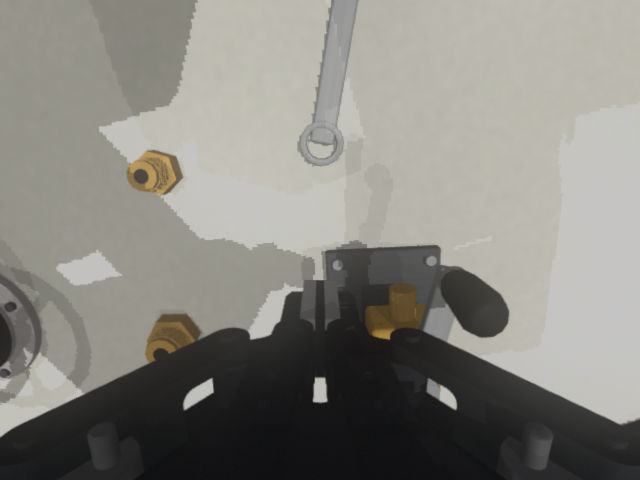

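The knob top is at (488,318), about 3 mm from the estimate. I'll fix the yaw and close most of the gap, then push round.

```bash
python3 -m creep '[{"x":0.003,"y":0.008,"z":0.003,"roll":-2,"gripper":1},{"x":0.003,"y":0.008,"z":0.003,"roll":-2,"gripper":1},{"x":0.001,"y":0.006,"z":0,"roll":0,"gripper":1},{"x":0,"y":0.005,"z":0,"roll":0,"gripper":1},{"x":0,"y":0.005,"z":0,"roll":0,"gripper":1},{"x":0,"y":0.005,"z":0,"roll":0,"gripper":1}]'
```

```text
time: 3.2
tcp_pos: [0.5033, 0.1702, 0.2007]
tool_rot: [-0.002, 1.0, -0.0, 0.004]
contact_force: [-1.0, -1.3, -0.0]
opening: -0.0
```

```bash
python3 -m creep '[{"x":-0.001,"y":0.005,"z":0,"roll":0,"gripper":1},{"x":-0.001,"y":0.005,"z":0,"roll":0,"gripper":1},{"x":-0.001,"y":0.005,"z":0,"roll":0,"gripper":1},{"x":-0.002,"y":0.005,"z":0,"roll":0,"gripper":1},{"x":-0.003,"y":0.005,"z":0,"roll":0,"gripper":1},{"x":-0.003,"y":0.005,"z":0,"roll":0,"gripper":1},{"x":-0.003,"y":0.005,"z":0,"roll":0,"gripper":1},{"x":-0.003,"y":0.005,"z":0,"roll":0,"gripper":1}]'
```

```text
time: 4.0
tcp_pos: [0.5206, 0.2135, 0.2007]
tool_rot: [-0.001, 1.0, -0.001, 0.003]
contact_force: [-2.2, -0.3, 0.2]
opening: 0.0003
```

```bash
python3 -m creep '[{"x":-0.004,"y":0.0035,"z":0,"roll":0,"gripper":1},{"x":-0.004,"y":0.0035,"z":0,"roll":0,"gripper":1},{"x":-0.004,"y":0.003,"z":0,"roll":0,"gripper":1},{"x":-0.004,"y":0.003,"z":0,"roll":0,"gripper":1},{"x":-0.004,"y":0.002,"z":0,"roll":0,"gripper":1},{"x":-0.004,"y":0.002,"z":0,"roll":0,"gripper":1},{"x":-0.004,"y":0.001,"z":0,"roll":0,"gripper":1},{"x":-0.003,"y":0,"z":0,"roll":0,"gripper":1}]'
```

```text
time: 4.8
tcp_pos: [0.5545, 0.2338, 0.2008]
tool_rot: [-0.001, 1.0, -0.0, 0.003]
contact_force: [-2.5, 0.5, 0.6]
opening: 0.0002
```

```bash
python3 - <<'E'
from bench import camera
from h import *
c=camera("wrist");d=camera("top")
im=cv2.resize(d["pixels"][150:270,130:290],None,fx=4,fy=4)
cv2.imwrite("pics/w3.png",np.hstack([c["pixels"][:,240:560],im[:480]])[:,:,::-1])
E
```

```text
(no output)
```

View pics/w3.png

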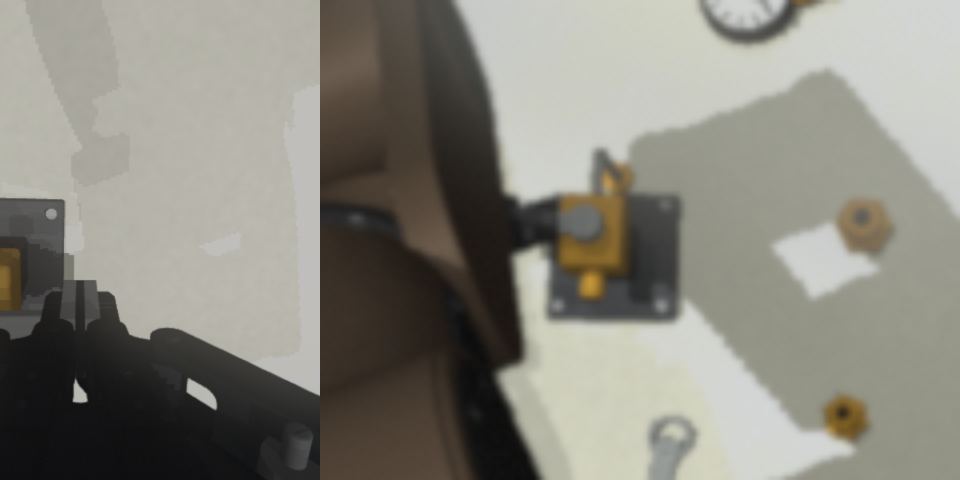

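The right half (the top view) shows the lever bar now pointing left (+y) with the hub at about (580,222). I'll creep on in short steps until the stop shows in the force.

```bash
python3 -m creep '[{"x":-0.003,"y":0,"z":0,"roll":0,"gripper":1},{"x":-0.003,"y":0,"z":0,"roll":0,"gripper":1},{"x":-0.003,"y":0,"z":0,"roll":0,"gripper":1}]'
```

```text
time: 5.2
tcp_pos: [0.5595, 0.2321, 0.1999]
tool_rot: [-0.001, 1.0, -0.002, -0.001]
contact_force: [-18.1, -6.6, 9.6]
opening: -0.0001
```

```bash
python3 -m creep '[{"x":-0.003,"y":0,"z":0,"roll":0,"gripper":1},{"x":-0.002,"y":0,"z":0,"roll":0,"gripper":1}]'
```

```text
time: 5.4
tcp_pos: [0.5607, 0.2301, 0.1994]
tool_rot: [-0.002, 1.0, -0.004, -0.006]
contact_force: [-8.9, -7.1, 7.6]
opening: 0.0
```

The force rose to 18 N at the stop. Backing off and looking.

```bash
python3 -m creep '[{"x":0.005,"y":0,"z":0,"roll":0,"gripper":1},{"x":0.015,"y":0,"z":0,"roll":0,"gripper":1},{"x":0.02,"y":0,"z":0,"roll":0,"gripper":1},{"x":0,"y":-0.02,"z":-0.03,"roll":0,"gripper":1},{"x":0,"y":-0.04,"z":-0.02,"roll":0,"gripper":1},{"x":0,"y":-0.045,"z":0,"roll":0,"gripper":1},{"x":0,"y":-0.045,"z":0,"roll":0,"gripper":1},{"x":0,"y":-0.045,"z":0,"roll":0,"gripper":1},{"x":0,"y":-0.045,"z":0,"roll":0,"gripper":1}]'; python3 - <<'E'
from bench import camera
from h import *
d=camera("top")
im=cv2.resize(d["pixels"][130:260,170:370],None,fx=4,fy=4,interpolation=cv2.INTER_CUBIC)
cv2.imwrite("pics/t4.png",im[:,:,::-1])
E
```

```text
time: 6.3
tcp_pos: [0.5231, -0.0126, 0.2553]
tool_rot: [-0.005, 1.0, -0.003, -0.001]
contact_force: [0.5, 0.2, -0.3]
opening: -0.0003
```

View pics/t4.png

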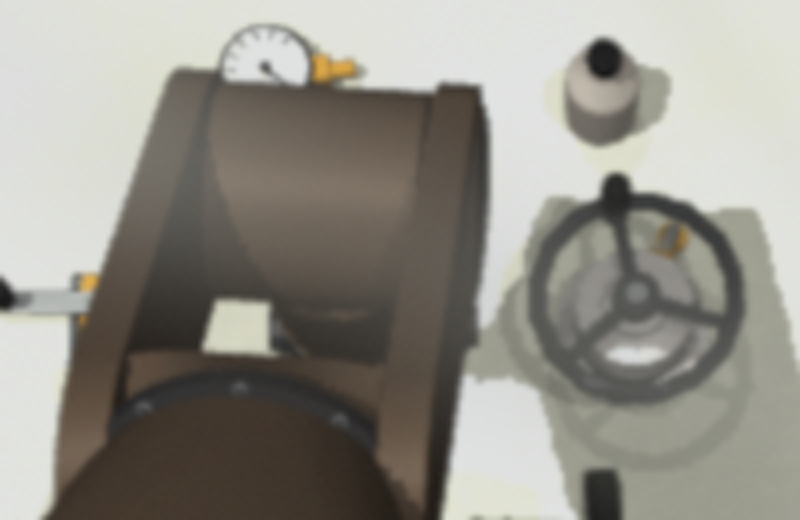

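The lever bar now points image-left, with the knob at crop (2,292) and the hub near (95,300), so it lies square to the valve's foot. With the 18 N rise, that fits the closed stop. The handle is unmoved at crop (616,184). Next I'll go to the wheel, to the trailing (+y) side of the handle, and re-check the lever numerically from there.

```bash
python3 -m creep '[{"x":-0.03,"y":-0.03,"z":0,"roll":0,"gripper":1},{"x":-0.03,"y":-0.03,"z":0,"roll":0,"gripper":1},{"x":-0.025,"y":-0.03,"z":0,"roll":0,"gripper":1},{"x":-0.007,"y":-0.008,"z":0.015,"roll":0,"gripper":1},{"x":0,"y":0,"z":0.015,"roll":0,"gripper":1},{"x":0,"y":0,"z":0.01,"roll":0,"gripper":1},{"x":0,"y":0,"z":0.01,"roll":0,"gripper":1}]'; python3 - <<'E'
from bench import camera
from h import *
d=camera("top");cv2.imwrite("pics/top5.png",d["pixels"][:,:,::-1])
g=d["pixels"].max(2)
for w,b,z in[("knob now",(196,214,160,182),.156)]:
    m=(g[b[0]:b[1],b[2]:b[3]]<45);y,x=np.nonzero(m);print(w,m.sum(),x.mean()+b[2],y.mean()+b[0],onz(d,(x.mean()+b[2],y.mean()+b[0]),z).round(4))
o=cv2.imread("pics/top0.png").max(2)[218:238,176:196];y,x=np.nonzero(o<45);print("knob 0",len(x),onz(d,(x.mean()+176,y.mean()+218),.150).round(4))
C=np.array([.575,-.173])
for p in range(60,-341,-10):
    a=np.radians([p,p-5]);q=.066*np.c_[np.cos(a),np.sin(a)];dd=(q[1]-q[0])*1000;print(p,(C+q[0]).round(3),"tool dx,dy mm",(-dd[0]).round(1),dd[1].round(1))
E
```

```text
time: 7.05
tcp_pos: [0.6204, -0.1248, 0.2064]
tool_rot: [-0.001, 1.0, -0.005, 0.003]
contact_force: [0.2, -0.4, 0.5]
opening: 0.0001
knob now 0 nan nan [nan nan nan]
knob 0 36 [0.5122 0.1895 0.15  ]
60 [ 0.608 -0.116] tool dx,dy mm -4.9 -3.1
50 [ 0.617 -0.122] tool dx,dy mm -4.2 -3.9
40 [ 0.626 -0.131] tool dx,dy mm -3.5 -4.6
30 [ 0.632 -0.14 ] tool dx,dy mm -2.7 -5.1
20 [ 0.637 -0.15 ] tool dx,dy mm -1.7 -5.5
10 [ 0.64  -0.162] tool dx,dy mm -0.8 -5.7
0 [ 0.641 -0.173] tool dx,dy mm 0.3 -5.8
-10 [ 0.64  -0.184] tool dx,dy mm 1.2 -5.6
-20 [ 0.637 -0.196] tool dx,dy mm 2.2 -5.3
-30 [ 0.632 -0.206] tool dx,dy mm 3.1 -4.9
-40 [ 0.626 -0.215] tool dx,dy mm 3.9 -4.2
-50 [ 0.617 -0.224] tool dx,dy mm 4.6 -3.5
-60 [ 0.608 -0.23 ] tool dx,dy mm 5.1 -2.7
-70 [ 0.598 -0.235] tool dx,dy mm 5.5 -1.7
-80 [ 0.586 -0.238] tool dx,dy mm 5.7 -0.8
-90 [ 0.575 -0.239] tool dx,dy mm 5.8 0.3
-100 [ 0.564 -0.238] tool dx,dy mm 5.6 1.2
-110 [ 0.552 -0.235] tool dx,dy mm 5.3 2.2
-120 [ 0.542 -0.23 ] tool dx,dy mm 4.9 3.1
-130 [ 0.533 -0.224] tool dx,dy mm 4.2 3.9
-140 [ 0.524 -0.215] tool dx,dy mm 3.5 4.6
-
[... 267 characters left out ...]
0.518 -0.14 ] tool dx,dy mm -3.1 4.9
-220 [ 0.524 -0.131] tool dx,dy mm -3.9 4.2
-230 [ 0.533 -0.122] tool dx,dy mm -4.6 3.5
-240 [ 0.542 -0.116] tool dx,dy mm -5.1 2.7
-250 [ 0.552 -0.111] tool dx,dy mm -5.5 1.7
-260 [ 0.564 -0.108] tool dx,dy mm -5.7 0.8
-270 [ 0.575 -0.107] tool dx,dy mm -5.8 -0.3
-280 [ 0.586 -0.108] tool dx,dy mm -5.6 -1.2
-290 [ 0.598 -0.111] tool dx,dy mm -5.3 -2.2
-300 [ 0.608 -0.116] tool dx,dy mm -4.9 -3.1
-310 [ 0.617 -0.122] tool dx,dy mm -4.2 -3.9
-320 [ 0.626 -0.131] tool dx,dy mm -3.5 -4.6
-330 [ 0.632 -0.14 ] tool dx,dy mm -2.7 -5.1
-340 [ 0.637 -0.15 ] tool dx,dy mm -1.7 -5.5<stdin>:6: RuntimeWarning: Mean of empty slice.
  ret = ret.dtype.type(ret / rcount)
```

```bash
python3 - <<'E'
from bench import camera
from h import *
d=camera("top");s=camera("scene")
f=lambda i,a,b,c,e:cv2.resize(i["pixels"][a:b,c:e],(400,400),interpolation=cv2.INTER_CUBIC)
cv2.imwrite("pics/l6.png",np.hstack([f(d,180,240,155,215),f(s,220,340,400,520)])[:,:,::-1])
E
```

```text
(no output)
```

View pics/l6.png

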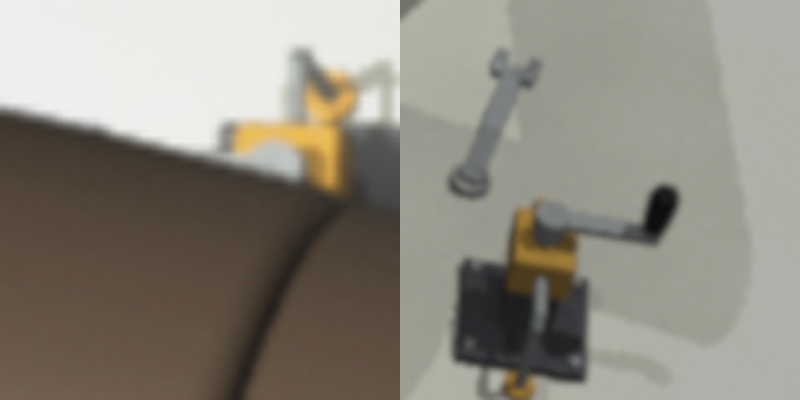

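```bash
python3 - <<'E'
from bench import camera
from h import *
s=camera("scene");h=onz(s,(445,280.5),.118);k=onz(s,(479.2,277.5),.156);f=onz(s,(476.5,290.5),.118)
foot=[onz(s,(400+(u-400)/3.333,220+v/3.333),.012) for u,v in[(465,258),(455,360),(585,378)]]
print(h,k,f,np.array(foot).round(3))
for q in(k,f):print(np.degrees(np.arctan2(q[1]-h[1],q[0]-h[0])),np.linalg.norm((q-h)[:2]))
e=foot[2]-foot[1];print("foot edge",np.degrees(np.arctan2(e[1],e[0])))
E
```

```text
[0.5693644  0.17429073 0.118     ] [0.58202511 0.23903802 0.156     ] [0.58525763 0.24206326 0.118     ] [[0.537 0.134 0.012]
 [0.63  0.13  0.012]
 [0.628 0.218 0.012]]
78.93596555428451 0.06597351856066594
76.80214003586728 0.06961113990683575
foot edge 91.46869142122677
```

From the scene view, the lever now stands at about 78°, against about 163° at the start. That is roughly 84° turned, so it is above 1.4 rad and at the stop. Now the wheel.

```bash
python3 -m creep '[{"x":0,"y":0,"z":0.004,"roll":0,"gripper":1},{"x":-0.002,"y":-0.002,"z":0.002,"roll":0,"gripper":1},{"x":-0.002,"y":-0.003,"z":0,"roll":0,"gripper":1},{"x":-0.003,"y":-0.004,"z":0,"roll":0,"gripper":1},{"x":-0.003,"y":-0.004,"z":0,"roll":0,"gripper":1},{"x":-0.002,"y":-0.005,"z":0,"roll":0,"gripper":1},{"x":-0.002,"y":-0.005,"z":0,"roll":0,"gripper":1}]'
```

```text
time: 7.95
tcp_pos: [0.6363, -0.1479, 0.2032]
tool_rot: [-0.002, 1.0, -0.005, 0.004]
contact_force: [-0.5, 2.8, -1.0]
opening: -0.0001
```

```bash
python3 -m creep '[{"x":-0.0015,"y":-0.0055,"z":0.001,"roll":0,"gripper":1},{"x":-0.0015,"y":-0.0055,"z":0.001,"roll":0,"gripper":1},{"x":-0.001,"y":-0.0055,"z":0,"roll":0,"gripper":1},{"x":-0.0005,"y":-0.006,"z":0,"roll":0,"gripper":1},{"x":0,"y":-0.006,"z":0,"roll":0,"gripper":1},{"x":0.001,"y":-0.0055,"z":0,"roll":0,"gripper":1},{"x":0.001,"y":-0.0055,"z":0,"roll":0,"gripper":1},{"x":0.002,"y":-0.0055,"z":0,"roll":0,"gripper":1}]'
```

```text
time: 8.75
tcp_pos: [0.6383, -0.1976, 0.2021]
tool_rot: [-0.002, 1.0, -0.006, 0.006]
contact_force: [2.3, 0.9, -0.8]
opening: -0.0001
```

```bash
python3 -m creep '[{"x":0.0045,"y":-0.0035,"z":0,"roll":0,"gripper":1},{"x":0.0045,"y":-0.0035,"z":0,"roll":0,"gripper":1},{"x":0.0035,"y":-0.0045,"z":0,"roll":0,"gripper":1},{"x":0.0035,"y":-0.0045,"z":0,"roll":0,"gripper":1},{"x":0.004,"y":-0.004,"z":0,"roll":0,"gripper":1},{"x":0.004,"y":-0.004,"z":0,"roll":0,"gripper":1}]'
```

```text
time: 9.35
tcp_pos: [0.6124, -0.2241, 0.2022]
tool_rot: [-0.002, 1.0, -0.006, 0.006]
contact_force: [1.8, 0.4, -1.3]
opening: -0.0001
```

```bash
python3 -m creep '[{"x":0.005,"y":-0.003,"z":0,"roll":0,"gripper":1},{"x":0.005,"y":-0.0025,"z":0,"roll":0,"gripper":1},{"x":0.0055,"y":-0.002,"z":0,"roll":0,"gripper":1},{"x":0.0055,"y":-0.0015,"z":0,"roll":0,"gripper":1},{"x":0.0055,"y":-0.001,"z":0,"roll":0,"gripper":1},{"x":0.006,"y":-0.0005,"z":0,"roll":0,"gripper":1},{"x":0.006,"y":0.0005,"z":0,"roll":0,"gripper":1},{"x":0.0055,"y":0.001,"z":0,"roll":0,"gripper":1}]'
```

```text
time: 10.15
tcp_pos: [0.5649, -0.2351, 0.2022]
tool_rot: [-0.002, 1.0, -0.006, 0.007]
contact_force: [2.8, -0.4, 0.1]
opening: -0.0001
```

```bash
python3 -m creep '[{"x":0.0055,"y":0.001,"z":0,"roll":0,"gripper":1},{"x":0.0055,"y":0.0015,"z":0,"roll":0,"gripper":1},{"x":0.005,"y":0.002,"z":0,"roll":0,"gripper":1},{"x":0.005,"y":0.003,"z":0,"roll":0,"gripper":1},{"x":0.0045,"y":0.0035,"z":0,"roll":0,"gripper":1},{"x":0.0045,"y":0.004,"z":0,"roll":0,"gripper":1}]'
```

```text
time: 10.75
tcp_pos: [0.5323, -0.2194, 0.2019]
tool_rot: [-0.002, 1.0, -0.007, 0.007]
contact_force: [3.0, -3.0, 2.5]
opening: -0.0
```

```bash
python3 -m creep '[{"x":0.0035,"y":0.0035,"z":0,"roll":0,"gripper":1},{"x":0.0035,"y":0.004,"z":0,"roll":0,"gripper":1},{"x":0.003,"y":0.005,"z":0,"roll":0,"gripper":1},{"x":0.003,"y":0.005,"z":0,"roll":0,"gripper":1},{"x":0.002,"y":0.0055,"z":0,"roll":0,"gripper":1},{"x":0.002,"y":0.0055,"z":0,"roll":0,"gripper":1},{"x":0.001,"y":0.0055,"z":0,"roll":0,"gripper":1}]'
```

```text
time: 11.45
tcp_pos: [0.5119, -0.1825, 0.2015]
tool_rot: [-0.002, 1.0, -0.007, 0.007]
contact_force: [1.7, -2.8, 3.3]
opening: -0.0002
```

```bash
python3 -m creep '[{"x":0.0005,"y":0.0055,"z":-0.0005,"roll":0,"gripper":1},{"x":0,"y":0.0055,"z":0,"roll":0,"gripper":1},{"x":-0.0005,"y":0.0055,"z":0,"roll":0,"gripper":1},{"x":-0.001,"y":0.0055,"z":0,"roll":0,"gripper":1},{"x":-0.0015,"y":0.0055,"z":0,"roll":0,"gripper":1},{"x":-0.002,"y":0.005,"z":0,"roll":0,"gripper":1},{"x":-0.003,"y":0.005,"z":0,"roll":0,"gripper":1},{"x":-0.003,"y":0.0045,"z":0,"roll":0,"gripper":1}]'
```

```text
time: 12.25
tcp_pos: [0.5211, -0.1357, 0.2007]
tool_rot: [-0.002, 1.0, -0.006, 0.005]
contact_force: [-2.0, -0.8, 1.8]
opening: -0.0003
```

```bash
python3 -m creep '[{"x":-0.0045,"y":0.003,"z":-0.0005,"roll":0,"gripper":1},{"x":-0.0045,"y":0.0035,"z":0,"roll":0,"gripper":1},{"x":-0.0045,"y":0.0035,"z":0,"roll":0,"gripper":1},{"x":-0.005,"y":0.003,"z":0,"roll":0,"gripper":1},{"x":-0.005,"y":0.0025,"z":0,"roll":0,"gripper":1},{"x":-0.0055,"y":0.002,"z":0,"roll":0,"gripper":1},{"x":-0.0055,"y":0.0015,"z":0,"roll":0,"gripper":1}]'
```

```text
time: 12.95
tcp_pos: [0.5582, -0.1141, 0.2009]
tool_rot: [-0.002, 1.0, -0.006, 0.004]
contact_force: [-2.6, -0.2, 0.9]
opening: 0.0001
```

```bash
python3 -m creep '[{"x":-0.0055,"y":0.002,"z":0,"roll":0,"gripper":1},{"x":-0.0055,"y":0.0015,"z":0,"roll":0,"gripper":1},{"x":-0.0055,"y":0.0005,"z":0,"roll":0,"gripper":1},{"x":-0.0055,"y":0,"z":0,"roll":0,"gripper":1},{"x":-0.0055,"y":-0.001,"z":0,"roll":0,"gripper":1},{"x":-0.0055,"y":-0.001,"z":0,"roll":0,"gripper":1},{"x":-0.0055,"y":-0.002,"z":0,"roll":0,"gripper":1}]'; python3 - <<'E'
from bench import camera
from h import *
d=camera("top");o=cv2.imread("pics/top0.png")[:,:,::-1]
f=lambda i:cv2.resize(i[160:240,285:370],(425,400),interpolation=cv2.INTER_CUBIC)
cv2.imwrite("pics/g7.png",np.hstack([f(o),f(d["pixels"])])[:,:800,::-1])
E
```

```text
time: 13.65
tcp_pos: [0.5998, -0.1134, 0.2008]
tool_rot: [-0.002, 1.0, -0.005, 0.003]
contact_force: [-4.2, 0.6, 1.1]
opening: 0.0003
```

View pics/g7.png

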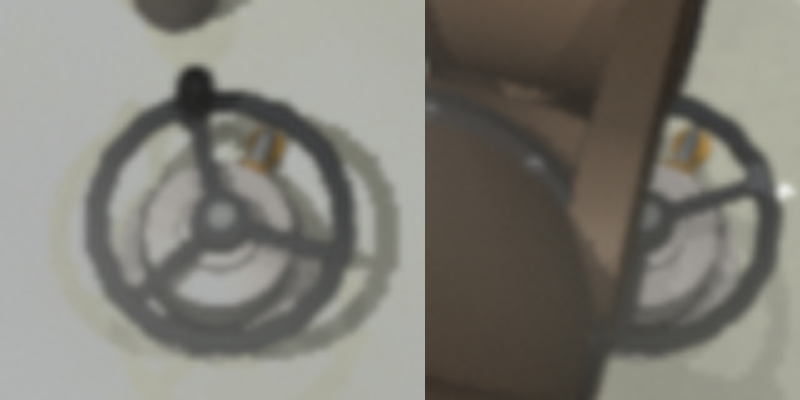

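The spoke that started 15° below image-right is now 16° above it (hub at (648,215), spoke tip at (760,183)), so about 31° remain. The tool geometry gives about 34°. I'll push most of that and measure again.

```bash
python3 -m creep '[{"x":-0.0045,"y":-0.002,"z":0,"roll":0,"gripper":1},{"x":-0.0045,"y":-0.003,"z":0,"roll":0,"gripper":1},{"x":-0.0045,"y":-0.003,"z":0,"roll":0,"gripper":1},{"x":-0.004,"y":-0.0035,"z":0,"roll":0,"gripper":1},{"x":-0.003,"y":-0.003,"z":0,"roll":0,"gripper":1}]'; python3 - <<'E'
from bench import camera
from h import *
d=camera("top");o=cv2.imread("pics/top0.png")[:,:,::-1]
f=lambda i:cv2.resize(i[160:240,285:370],(425,400),interpolation=cv2.INTER_CUBIC)
cv2.imwrite("pics/g8.png",np.hstack([f(o),f(d["pixels"])])[:,:800,::-1])
E
```

```text
time: 14.2
tcp_pos: [0.6229, -0.1293, 0.2012]
tool_rot: [-0.002, 1.0, -0.005, 0.004]
contact_force: [-2.3, 1.5, 0.2]
opening: 0.0
```

View pics/g8.png

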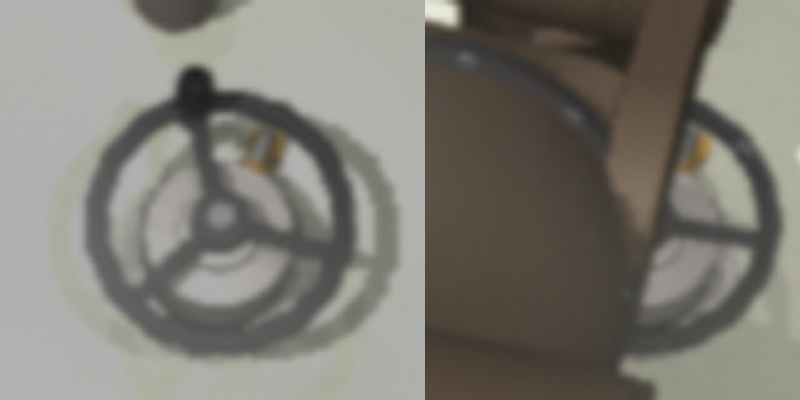

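The spoke end is now about 4° short of its starting direction: (765,240) against an equivalent (340,249) in the first picture. I'll make one small last push, then retreat and compare the clear view.

```bash
python3 -m creep '[{"x":-0.001,"y":-0.0025,"z":0,"roll":0,"gripper":1},{"x":-0.001,"y":-0.002,"z":0,"roll":0,"gripper":1},{"x":0,"y":0,"z":0,"roll":0,"gripper":1},{"x":0.005,"y":0.01,"z":0,"roll":0,"gripper":1},{"x":0.01,"y":0.02,"z":-0.01,"roll":0,"gripper":1},{"x":0.01,"y":0.03,"z":-0.03,"roll":0,"gripper":1},{"x":0.01,"y":0.045,"z":-0.02,"roll":0,"gripper":1},{"x":0.01,"y":0.045,"z":0,"roll":0,"gripper":1},{"x":0,"y":0.045,"z":0,"roll":0,"gripper":1},{"x":0,"y":0.045,"z":0,"roll":0,"gripper":1}]'; python3 - <<'E'
from bench import camera,state
from h import *
d=camera("top");o=cv2.imread("pics/top0.png")[:,:,::-1];n=d["pixels"]
print(state()["tcp_pos"])
for nm,i in(("0",o),("now",n)):
    r=i[165:192,305:350].max(2);m=r<np.sort(r.ravel())[45];y,x=np.nonzero(m);u=(x.mean()+305,y.mean()+165);print(nm,len(x),u,onz(d,u,.16).round(4))
f=lambda i:cv2.resize(i[160:240,285:365],(400,400),interpolation=cv2.INTER_CUBIC)
cv2.imwrite("pics/g9.png",np.hstack([f(o),f(n)])[:,:,::-1])
E
```

```text
time: 15.25
tcp_pos: [0.5733, 0.1141, 0.2637]
tool_rot: [0.001, 1.0, -0.005, 0.007]
contact_force: [0.6, -0.6, -0.0]
opening: 0.0001
[0.57291521 0.12016766 0.26371845]
0 45 (np.float64(323.7111111111111), np.float64(178.48888888888888)) [ 0.6331 -0.1586  0.16  ]
now 44 (np.float64(323.4318181818182), np.float64(178.88636363636363)) [ 0.6321 -0.1579  0.16  ]
```

View pics/g9.png

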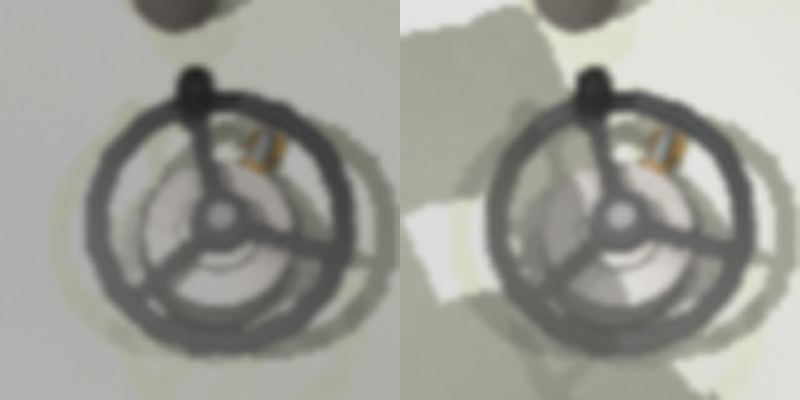

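The handle is back at (594,92) against (194,92) in the first picture, within about 1.5 mm. I'll lift clear, re-check the knob in the scene view, and hand in.

```bash
python3 -m creep '[{"x":0.02,"y":-0.03,"z":-0.03,"roll":0,"gripper":1},{"x":0.02,"y":-0.03,"z":-0.03,"roll":0,"gripper":1},{"x":0,"y":0,"z":0,"roll":0,"gripper":1},{"x":0,"y":0,"z":0,"roll":0,"gripper":1},{"x":0,"y":0,"z":0,"roll":0,"gripper":1}]'; python3 - <<'E'
from bench import camera,state,sign_off
import numpy as np
s=camera("scene")["pixels"][265:300,465:495].max(2);y,x=np.nonzero(s<45)
print("knob blob",len(x),x.mean()+465,y.mean()+265);print(np.abs(state()["dq"]).max(),state()["contact_force"])
if len(x)>30: print(sign_off())
E
```

```text
time: 15.8
tcp_pos: [0.5257, 0.0688, 0.3271]
tool_rot: [-0.005, 1.0, -0.004, 0.007]
contact_force: [-0.0, 0.1, -0.8]
opening: 0.0001
knob blob 79 477.2151898734177 283.17721518987344
0.018933789474146586 [-0.21919718  0.48912008 -0.31175192]
the job is handed in; nothing more can be done
None
```

I closed the vent lever and then pushed the wheel's handle clockwise through one full turn, using only the shut fingers. The job was handed in at about 16 s, and the sign-off gives no verdict.

- **Lever:** I pushed it until the force rose to about 18 N at its stop. The scene camera then put it roughly 84° on from its start, which is above 1.4 rad. At the end its knob was still at the closed position, scene pixel (477,283).
- **Wheel:** The wrist force read about 2 to 4.5 N after each push. In the top view the handle ended about 1.2 mm from where it started, and the spokes line up with the first picture.
- **At hand-in:** The arm stood clear and nearly still, with a contact force of about 0.6 N, no more than its free-air readings.
- **Checks that failed or were left out:**
    - A colour-mask measurement of the closed knob in the top view found nothing, because the arm was in the way. I used the scene view instead.
    - I did not measure the loose items one by one at the end. I moved the fingers clear of them throughout, and no contact showed in the force.

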